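Unlock and hold the guard of the gear test box

ROBOT

A 6-joint arm with a two-finger parallel gripper is mounted at the origin on a cart in front of the work surface, level with it; the furniture and walls round the work are solid. World frame = base frame: x ahead of the robot, y to its left, z up, the work surface at z = 0. Lengths are in mm, angles in rad, forces in N, time in s.
With the tool pointing down it reaches from about 300 to 775 mm from the base axis. Payload 14.6 kg.
Tool frame: the origin (TCP) lies midway between the tips of the shut fingers; the grasp point (between the pads) lies grasp_offset behind it (grasp_offset is the distance from the TCP to the grasp point, in mm); z points along the fingers, y is the line along which they close (so a half turn about z gives the same grasp; the last joint's range is limited). The gripper opens to 94 mm and grips with 3 to 60 N. Pads are 16 mm wide; open, the fingers measure 119 mm over their backs; the gripper's body (75 mm by 177 mm) begins 78 mm behind the grasp point.
Start: joints at [-1.26, 0.3, 1.521, -0, 1.321, -0.067], TCP at [202.874, -511.205, 174.846] pointing down, gripper open.
Joint ranges: [-3.03, 3.03], [-0.79, 2.21], [0.23, 2.52], [-1.04, 4.18], [0, 3.07], [-2.55, 2.55]. Speed limits (rad/s): [2.22, 2.22, 2.57, 3.14, 3.14, 3.14].

INTERFACE

Orientations are given as [roll, pitch, yaw] about the fixed x, y, z axes, in that order (R = Rz(yaw) Ry(pitch) Rx(roll)).
In Python, from cell import * gives the robot as it stands. The module is installed in compiled form; this text tells all that it offers.
- The arm moves only by the shell command python3 -m jog 'ROWS' [FORCE]. ROWS is JSON, a list of rows, each a list of 3 entries, a list of its own where there are three numbers: the finger opening in mm, from 0 to 94, then the shift along the tool's x, y, z in units of 50 mm (1.0 is 50 mm), then the turn about the tool's z in units of 180 degrees (1.0 is 180 degrees). In form: [[fingers, [dx, dy, dz], twist], ...]. A call has 1 to 20 rows; each row shifts and turns the commanded pose from where the row before left it, along the tool's axes as they then stand; what a row does not reach is not made up. A row lasts 1/10 s, in which the tool goes at most 50 mm and 8.59 degrees, less where a joint would pass 70% of its speed; a pose out of reach is approached as far as the arm can. A call with a number of a shift or a turn outside -1 to 1 is refused whole. A call with a gripper value outside its range is refused whole. The fingers move at their own pace and stop on an object; FORCE is the grip in N (left out, the last holds). Time passes only in rows, so rows that do not move let the fingers close. It gives the time, the measured TCP pose, the force, the opening and the grip force at its end, in the units of the state.
- read_state(): the state, without advancing time (a new reading comes with each control period).
- camera(name): name is "side" or "top" or "wrist"; returns the picture (384x512x3 uint8, red, green, blue); there is no depth.
- calibration(name): a dict with "mtx" (3x3 intrinsics, pixels), "cam_to_world" (4x4, takes a point from camera to world coordinates); the wrist camera has in their place "hand_eye" (4x4, takes a point from camera to tool coordinates, whose origin is the TCP and whose axes are the flange's). Camera axes: x right, y down, z forward; pixel columns grow to the right and rows downward; lengths in mm; the calibration is good to about 2 mm. A picture is of the moment at which its call begins: read the wrist's pose just before it. calibration takes no time and is no camera call.
- sign_off(): hands the job in; it is judged then, once.
Trained networks look in the newest picture that a camera, given by its name, has taken for a name from the list of things; names that differ only in an ending like _2 or _b are one class to them, and where a whole thing is asked for, a point or a joint stands for the part that bears it (a point fixed in the world has none). Each returns a list of dicts, best first, with "conf" (0 to 1); they miss things now and then, are a little off and sometimes report something else, mostly with a low value. They report only what shows in the picture. A call takes as long as a camera call.
- regions_of(camera, query): "pixels" (384x512 bool, what is visible of it) and "rect" ([centre column, centre row, width, height] in pixels, round what is visible of it).
The state is a dict: "clock": time; "joints": joint angles; "qd": joint speeds; "effort": joint torques, N m; "eef_pos": TCP position; "eef_rot": TCP orientation; "wrist_force": force on the tool from outside, world axes, zero at the start; "moment": the same for the moment, N m; "finger_gap": finger opening in mm; "finger_force": force on a finger pad.
Only numpy, scipy, OpenCV 4.12 (cv2) and the standard library are available. Lean on these libraries where they do the work, as an engineer would, in place of code of your own. Each camera call takes 0.05 s, during which the arm holds its last target. There are 200 camera calls.

TASK

The gear in the grey test box is to be looked at: first slide the lock grip at the front of the box to the long white line, which frees the guard, and then lift the spring-closed guard by its steel bar to 50 degrees and hold it there. Finish while still holding the bar with the guard steady at 50 degrees and the lock grip still on its line, and leave the things round the box where they are.

Things in the scene. Friction and masses are not known exactly. Their poses are not given: they have to be found in the camera images.
- test_box: grey gear test box fixed to the desk: base plate 225 x 310 mm, box 105 mm high, front turned to the robot within 12 degrees. Origin on the desk, 27.5 mm behind the plate's middle; x from its front to its back, y to its left, z up. Lock rail on the front right of the plate; at the left rear (y = 0.1475) an upright aluminium angle scale, 171 mm high, long line at 50 degrees
- guard_angle (a joint): the guard: lid of dark frame and pale clear window, hinged along its back edge (box y). rad, 0 shut, grows as the front rises, stop at 1.4; 50 degrees = 0.873. Weight and a spring pull it shut at every angle; an upward force at its bar of 3 N (shut) to 8 N (50 degrees) holds it. While the lock slide is off its line, its lips catch the 10 mm wide tab on the guard's front edge and the guard cannot rise
- guard_bar (a point): middle of the round steel bar of the guard, 11 mm thick, 90 mm long along box y. When shut it is 118 mm above the desk, 43 mm in front of the guard's edge on two end brackets, free all round its middle. It moves on a circle of 174 mm radius about the hinge; a gripper pinching it can stay upright while the bar turns between the pads
- guard: the guard as a body, with its bar and tab: 135 mm deep, 272 mm wide, 5 mm thick, about 0.4 kg; origin on the hinge axis at the middle of the box's width; x to the rear along the panel, y along the hinge
- guard_hinge (a point): point on the guard's hinge axis level with the middle of the bar, 100 mm above the desk, fixed on the box. With the guard shut the bar's middle is 173 mm in front of it (box -x) and 18 mm higher
- lock_slide (a joint): lock slide on the rail, m: 0 at the right end of the track, grows to the box's left (+y), 0.080 at the left end. At 0.050 the grip is on the long white line and the 24 mm gap between its lips clears the guard's tab. It takes about 2 N to move, stays where it is left, and starts right of the line
- lock_grip (a point): point on the middle line of the slide's upright black grip, 18 (box x) x 12 (box y) mm thick: 110 mm above the desk, 11 mm below the grip's top, at box x = -0.112. The grip is free in front and at both sides down to the carriage, 75 mm above the desk; behind it (box x = -0.084 to -0.062) a plate with two lips, 105 mm high, slides along, 58 mm to its left and 38 mm to its right
- lock_line (a point): where the point lock_grip is when the slide stands on the long white line (drawn on the front of the rail at box y = -0.065); fixed on the box
- screwdriver: bystander, to be left alone: screwdriver with red handle, 205 mm long, 29 mm thick, flat on the desk in front of the test box; origin at the centre of its underside
- bearing: bystander, to be left alone: steel ball bearing, 52 mm across, 13 mm high, flat on the desk in front of the test box or beside the vice; origin at the centre of its underside
- small_gear: bystander, to be left alone: small black gear with a hub, 51 mm across, 28 mm high, right of the test box; origin at the centre of its underside
- pill_bottle: bystander, to be left alone: amber bottle with red cap, 40 mm across, 68 mm high, right of the test box; origin at the centre of its underside
- glue_bottle: bystander, to be left alone: white glue bottle with blue spout, 42 x 58 x 172 mm, standing at the right; origin at the centre of its underside
- bracket: bystander, to be left alone: black L-shaped plastic bracket, 40 x 90 x 38 mm, left of the test box; origin at the centre of its underside

How it is judged:
By the outcome, as a careful person would: the job done as asked, in the order asked, and still so for the second after the job is handed in, while the arm keeps its last pose, push and grip.
It also fails if it takes over 45 s, if anything falls off the work surface, if the arm or the gripper's body presses on something with over 40 N, if the wrist force passes 120 N, or if a joint passes its speed limit or range.

## Working session

There is one attempt and no reset: what is moved stays moved. The work goes in short steps, Python scripts to look and compute and a shell command to move; the robot and the scene stay as the last step left them, time stands still between calls to the robot, and variables do not carry over. Pictures are saved under pics/ and viewed, at most 10 in all, crops included, and the job is handed in when it is done.

```bash
mkdir -p pics; cat > h.py <<'E'
from cell import *
import numpy as np, cv2
def shot(n,f):
    im=camera(n); cv2.imwrite('pics/'+f,im[:,:,::-1]); return im
def ray(n,uv):
    c=calibration(n); T=np.array(c["cam_to_world"]); d=np.linalg.inv(np.array(c["mtx"]))@[uv[0],uv[1],1]
    return T[:3,3],T[:3,:3]@d
def at_z(n,uv,z):
    o,d=ray(n,uv); return o+d*(z-o[2])/d[2]
def proj(n,p):
    c=calibration(n); T=np.linalg.inv(np.array(c["cam_to_world"])); q=np.array(c["mtx"])@(T[:3,:3]@np.asarray(p,float)+T[:3,3]); return q[:2]/q[2]
E
python3 - <<'E'
from h import *
a=shot("top","top0.png");b=shot("side","side0.png")
for n in("top","side"):
    c=calibration(n);print(n,np.round(c["cam_to_world"],3).tolist(),np.round(c["mtx"],1).tolist())
    for q in("test_box","guard","guard_bar","lock_grip"):
        for r in regions_of(n,q)[:2]: print(n,q,round(r["conf"],2),np.round(r["rect"],1))
s=read_state();print(s["clock"],s["eef_pos"],s["eef_rot"],s["finger_gap"],s["wrist_force"]); print(np.round(calibration("wrist")["hand_eye"],3).tolist())
import cell; print(getattr(cell,'grasp_offset',None),[x for x in dir(cell) if not x.startswith('_')])
E
```

```text
top [[0.022, -0.988, 0.152, 295.184], [-1.0, -0.023, 0.0, 28.833], [0.003, -0.152, -0.988, 1513.105], [0.0, 0.0, 0.0, 1.0]] [[459.4, 0.0, 254.2], [0.0, 459.4, 190.5], [0.0, 0.0, 1.0]]
top test_box 0.71 [233.9 172.2  98.1  78.5]
top guard 0.59 [237.5 164.2  92.   55.8]
top guard_bar 0.8 [238.6 165.7  87.8  55.6]
top lock_grip 0.71 [266.5 194.1  31.4  23.9]
side [[0.951, -0.105, 0.291, 182.268], [-0.308, -0.397, 0.865, -921.697], [0.025, -0.912, -0.41, 539.831], [0.0, 0.0, 0.0, 1.0]] [[415.9, 0.0, 250.9], [0.0, 415.9, 189.4], [0.0, 0.0, 1.0]]
side test_box 0.84 [274.8 183.9 110.8  99.7]
side guard 0.63 [278.  174.6  94.   44.1]
side guard 0.22 [338.7 259.2  22.4  16.4]
side guard_bar 0.93 [278.4 176.4  90.7  47.1]
side lock_grip 0.63 [257.7 195.6  29.4  32.9]
0.5 [ 202.86117376 -511.19320274  174.82942855] [-3.14152140e+00  1.80160880e-05  3.77806286e-01] 94.19869944654813 [ 0.70745712  0.85216827 -0.43043543]
[[-0.0, -0.97, -0.243, 70.817], [1.0, -0.0, -0.0, 0.441], [0.0, -0.243, 0.97, -210.417], [0.0, 0.0, 0.0, 1.0]]
18.8 ['Unreachable', 'calibration', 'camera', 'grasp_offset', 'read_state', 'regions_of', 'sign_off']
```

View pics/top0.png

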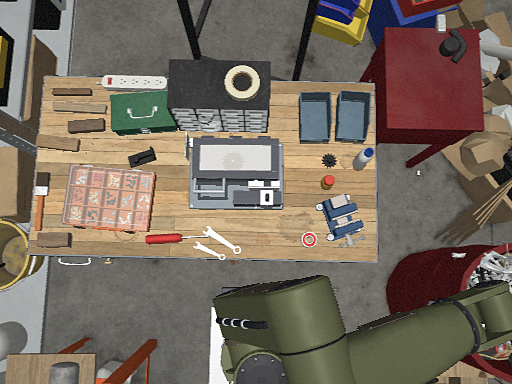

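View pics/side0.png

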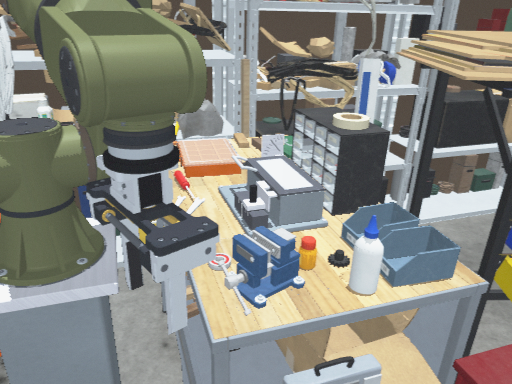

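The overview shows the box at top (235,172) and side (275,184), the vice to its right, and the grip at the box's front right (top about (268,197)). I'll enlarge both views.

```bash
python3 - <<'E'
from h import *
a=cv2.imread('pics/top0.png')[125:215,180:295];b=cv2.imread('pics/side0.png')[125:240,205:340]
a=cv2.resize(a,(575,450),interpolation=cv2.INTER_CUBIC);cv2.imwrite('pics/topc.png',a)
b=cv2.resize(b,(675,575),interpolation=cv2.INTER_CUBIC);cv2.imwrite('pics/sidec.png',b)
for uv in((190,208),(284,208)): print(uv,at_z("top",uv,10))
print(at_z("top",(268,198),121), at_z("top",(340,215),60))
E
```

```text
(190, 208) [463.25457322 238.94541024  10.        ]
(284, 208) [470.28732923 -70.27190509  10.        ]
[487.00773461 -13.63345283 121.        ] [ 446.14488448 -245.11244529   60.        ]
```

View pics/topc.png

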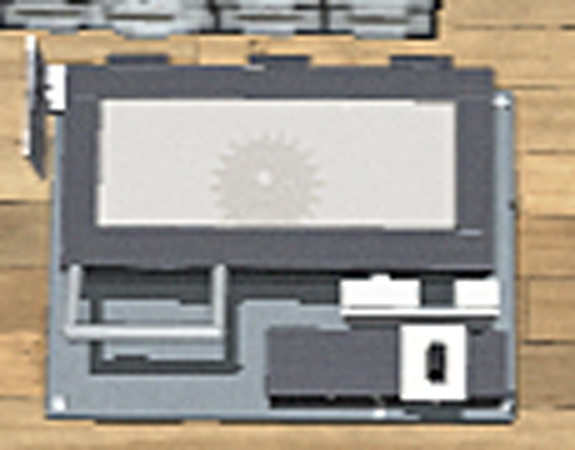

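View pics/sidec.png

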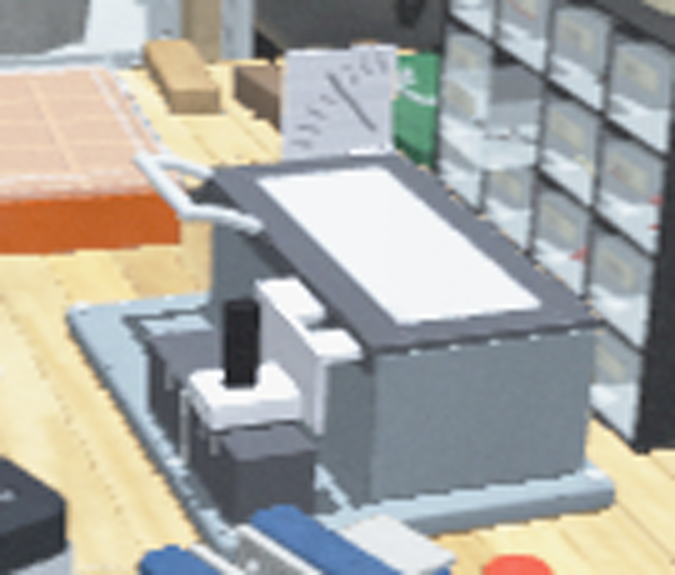

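The crops show the bar ends at top px (193.6,191)–(224.4,191.6), the grip's top at (267,197), and a box yaw of about 1°. The slide is right of its line. I'll move over the box for a wrist view.

```bash
python3 -m jog '[[94,[0.58,-0.515,-0.147],0],[94,[0.58,-0.515,-0.147],0],[94,[0.58,-0.515,-0.147],0],[94,[0.58,-0.515,-0.147],0],[94,[0.58,-0.515,-0.147],0],[94,[0.58,-0.515,-0.147],0],[94,[0.58,-0.515,-0.147],0],[94,[0.58,-0.515,-0.147],0],[94,[0.58,-0.515,-0.147],0],[94,[0.58,-0.515,-0.147],0],[94,[0.58,-0.515,-0.147],0],[94,[0.58,-0.515,-0.147],0],[94,[0.58,-0.515,-0.147],0],[94,[0.58,-0.515,-0.147],0],[94,[0.58,-0.515,-0.147],0],[94,[0.58,-0.515,-0.147],0],[94,[0.58,-0.515,-0.147],0],[50,[0,0,0],0.038],[50,[0,0,0],0.038],[50,[0,0,0],0.038]]'
python3 - <<'E'
from h import *
s=read_state(); print(s["eef_pos"],s["eef_rot"],s["joints"])
im=shot("wrist","w1.png"); np.save('w1pose.npy',np.r_[s["eef_pos"],s["eef_rot"]])
for q in("test_box","guard_bar","lock_grip"):
    for r in regions_of("wrist",q)[:2]: print(q,round(r["conf"],2),np.round(r["rect"],1))
E
```

```text
clock: 2.5
eef_pos: [499.7, 77.9, 299.7]
eef_rot: [3.142, 0.0, 0.015]
wrist_force: [0.3, -0.1, 0.9]
finger_gap: 73.6
finger_force: 0.0
[499.6669124   77.88093614 299.69786814] [3.14158848e+00 1.51938110e-04 1.54135804e-02] [8.21797525e-02 1.34528926e-01 1.43567374e+00 5.97460573e-06
 1.57154187e+00 1.63756250e+00]
test_box 0.83 [229.2 104.  244.9 170.2]
test_box 0.17 [244.8 100.6 204.1 138.9]
guard_bar 0.89 [247.1 101.4 212.  137.9]
lock_grip 0.7 [308.2 161.9  66.9  44.1]
```

View pics/w1.png

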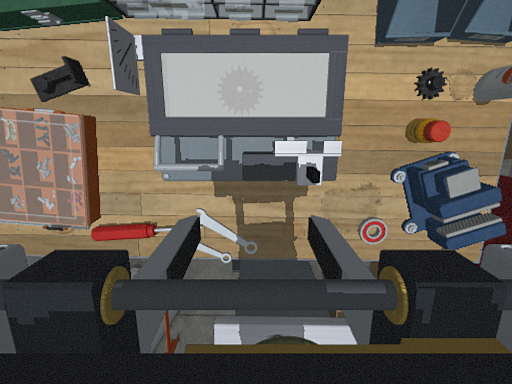

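The wrist view shows the bar at row ~166 (columns 155–223), the black grip at about (313,175), and the lips at (275–340,148). I'll zoom in for exact pixels.

```bash
python3 - <<'E'
from h import *
a=cv2.imread('pics/w1.png')[125:200,145:345]
cv2.imwrite('pics/w1c.png',cv2.resize(a,None,fx=4,fy=4,interpolation=cv2.INTER_CUBIC))
E
```

```text
(no output)
```

View pics/w1c.png

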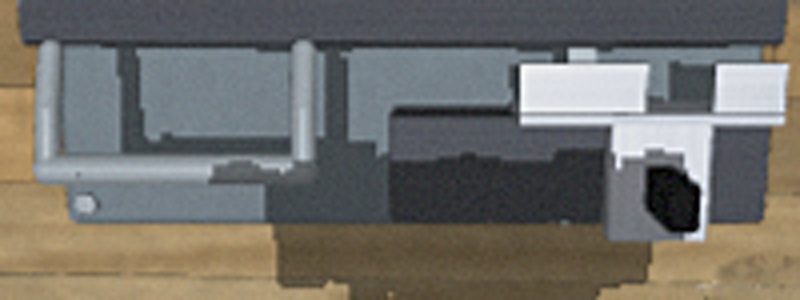

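```bash
cat > fit.py <<'E'
from h import *
from scipy.optimize import least_squares
from scipy.spatial.transform import Rotation as R
P=np.load('w1pose.npy');c=calibration("wrist");W=np.eye(4);W[:3,:3]=R.from_euler('xyz',P[3:]).as_matrix();W[:3,3]=P[:3]
W=np.linalg.inv(W@np.array(c["hand_eye"]));K=np.array(c["mtx"])
def pw(p): q=K@(W[:3,:3]@p+W[:3,3]);return q[:2]/q[2]
cr=lambda u,v:(u/4+145,v/4+125)
ct=lambda u,v:(u/5+180,v/5+125)
def pts(v):
    X,Y,th,s,xb,yb=v;g=s-115
    L=[('w',cr(20,42),(xb+43,136,107)),('w',cr(787,42),(xb+43,-136,107)),('w',cr(68,222),(-140,155,8)),
     ('w',cr(519,113),(-84,g+58,105)),('w',cr(786,113),(-84,g-38,105)),('w',cr(519,64),(-62,g+58,105)),
     ('w',cr(36,168),(xb,yb+45,118)),('w',cr(314,167),(xb,yb-45,118)),
     ('t',ct(48,418),(-140,155,8)),('t',ct(514,418),(-140,-155,8)),('t',ct(66,332),(xb,yb+45,118)),('t',ct(226,332),(xb,yb-45,118)),
     ('t',ct(342,313),(-84,g+58,105)),('t',ct(500,313),(-84,g-38,105)),('t',ct(437,362),(-112,g,121))]
    C,S=np.cos(th),np.sin(th)
    return [(k,uv,np.array([X+C*a-S*b,Y+S*a+C*b,z])) for k,uv,(a,b,z) in L]
f=lambda v:np.array([((pw(p) if k=='w' else proj("top",p))-uv) for k,uv,p in pts(v)]).ravel()
r=least_squares(f,[600,80,0.02,20,-110,90],x_scale=[10,10,.01,10,10,10],loss='soft_l1')
v=r.x;print("X Y yaw slide xb yb",np.round(v,3));print(np.round(f(v).reshape(-1,2),1).tolist())
X,Y,th,s,xb,yb=v
w=lambda a,b:np.round([X+np.cos(th)*a-np.sin(th)*b,Y+np.sin(th)*a+np.cos(th)*b],1)
print("grip",w(-112,s-115),"line",w(-112,-65),"bar",w(xb,yb))
E
python3 fit.py
```

```text
X Y yaw slide xb yb [ 6.06452e+02  9.09850e+01  1.80000e-02  1.50140e+01 -9.80560e+01
  7.92100e+01]
[[-0.4, 0.4], [0.1, -0.2], [1.1, -0.0], [0.2, 2.6], [-0.2, 2.4], [0.4, -0.6], [3.9, 0.2], [-1.9, 0.3], [-0.9, -0.7], [0.0, -0.2], [1.0, -1.1], [-1.7, -1.0], [-0.0, -0.9], [-0.7, -0.7], [-0.2, -2.4]]
grip [496.3 -11. ] line [495.6  24. ] bar [507.  168.4]
```

```bash
cat >> fit.py <<'E'
for a,b,z in((-103,6,121),(-103,-6,121),(-121,-6,121),(-121,6,121),(-103,6,75),(-121,6,75),(-121,-6,75)):
    q=w(a,s-115+b); print(a,b,z,np.round((pw(np.r_[q,z])-[145,125])*4), np.round((proj("top",np.r_[q,z])-[180,125])*5))
E
python3 fit.py|tail -7
```

```text
-103 6 121 [670. 182.] [426. 335.]
-103 -6 121 [704. 182.] [446. 335.]
-121 -6 121 [701. 232.] [446. 364.]
-121 6 121 [668. 232.] [426. 364.]
-103 6 75 [646. 162.] [424. 346.]
-121 6 75 [644. 208.] [424. 374.]
-121 -6 75 [675. 207.] [443. 374.]
```

The fit reproduces the grip outline to about 1 px: slide at 15 mm, so 35 mm still to go. Next: go to the grip and pinch it.

```bash
python3 -m jog '[[50,[-0.032,0.592,0],0],[50,[-0.032,0.592,0],0],[50,[-0.032,0.592,0],0],[50,[0,0,0.7],0],[50,[0,0,0.7],0],[50,[0,0,0.7],0],[50,[0,0,0.7],0],[50,[0,0,0.6],0],[50,[0,0,0.5],0],[50,[0,0,0.3],0],[50,[0,0,0.17],0],[50,[0,0,0],0]]'
python3 - <<'E'
from h import *
s=read_state(); print(s["joints"])
a=shot("wrist","w2.png"); b=shot("side","s2.png")
cv2.imwrite('pics/m2.png',np.vstack([cv2.resize(a[100:250,180:400],(616,290)),cv2.resize(b[100:240,180:380],(616,310))])[:,:,::-1])
E
```

```text
clock: 3.9
eef_pos: [496.2, -11.4, 80.7]
eef_rot: [-3.141, 0.001, 0.021]
wrist_force: [0.4, 0.9, -0.3]
finger_gap: 49.6
finger_force: 0.0
[-9.67141406e-02  2.85679936e-01  1.77405295e+00  1.05472693e-05
  1.08317205e+00  1.45280869e+00]
```

View pics/m2.png

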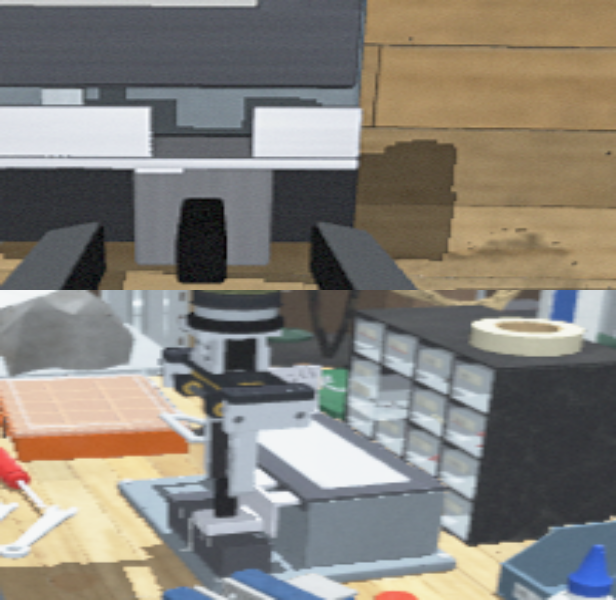

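The grip sits centred between the fingers (upper picture, 202,240). The TCP is 10 mm low, so I'll raise it, pinch, and slide 35 mm left.

```bash
python3 -m jog '[[50,[0,0,-0.2],0],[0,[0,0,0],0],[0,[0,0,0],0],[0,[0,0,0],0],[0,[0,0,0],0],[0,[0,0,0],0],[0,[0,0,0],0],[0,[0,0,0],0]]' 15
```

```text
clock: 4.8
eef_pos: [496.6, -11.4, 91.3]
eef_rot: [-3.142, 0.0, 0.02]
wrist_force: [0.3, -0.4, -0.1]
finger_gap: 0.5
finger_force: 0.0
```

```bash
python3 - <<'E'
from h import *
a=shot("wrist","w3.png"); b=shot("side","s3.png")
cv2.imwrite('pics/m3.png',np.vstack([cv2.resize(a[120:300,160:360],(500,450)),cv2.resize(b[140:215,190:330],(500,268))])[:,:,::-1][:600] if 0 else np.hstack([cv2.resize(a[120:320,160:360],(400,400)),cv2.resize(b[130:230,210:310],(400,400))])[:,:,::-1])
E
```

```text
(no output)
```

View pics/m3.png

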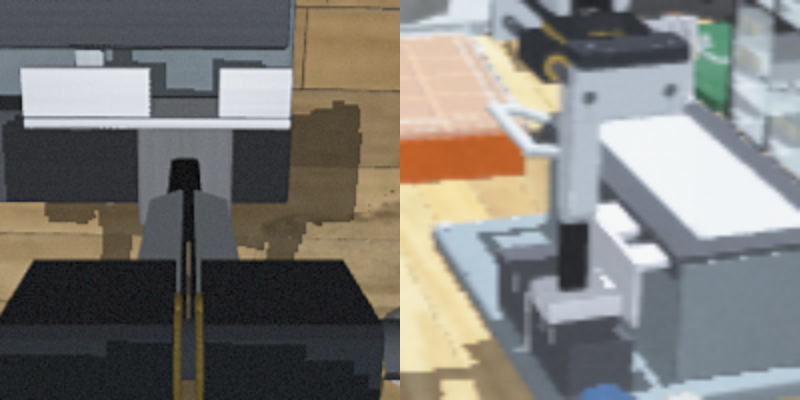

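```bash
cat > chk.py <<'E'
from h import *
from scipy.spatial.transform import Rotation as R
c=calibration("wrist");K=np.array(c["mtx"]);H=np.linalg.inv(np.array(c["hand_eye"]));s=read_state()
Rt=R.from_euler('xyz',s["eef_rot"]).as_matrix()
def pt(p): q=K@(H[:3,:3]@p+H[:3,3]);return (q[:2]/q[2]-[160,120])*2
for p in((0,0,0),(8,0,0),(-8,0,0),(8,0,-18.8),(8,0,-40)): print(p,np.round(pt(np.array(p,float))))
for q in((505.4,-16.8,121),(505.2,-4.8,121),(487,-17,121),(487,-5,121),(496.3,-11,75),(505,-11,75)): print(q,np.round(pt(Rt.T@(np.array(q)-s["eef_pos"]))))
E
python3 chk.py
```

```text
(0, 0, 0) [187. 188.]
(8, 0, 0) [187. 169.]
(-8, 0, 0) [187. 207.]
(8, 0, -18.8) [187. 184.]
(8, 0, -40) [187. 204.]
(505.4, -16.8, 121) [204. 192.]
(505.2, -4.8, 121) [168. 192.]
(487, -17, 121) [203. 242.]
(487, -5, 121) [168. 241.]
(496.3, -11, 75) [186. 177.]
(505, -11, 75) [187. 157.]
```

```bash
python3 - <<'E'
from h import *
f=lambda p:np.round((proj("side",p)-[210,130])*4+[400,0])
for p in((496.6,-11.4,91.3),(496.6,-11.4,110),(496.6,-11.4,121),(496.6,-11.4,75),(496.6,-11.4,170),(496.6,-11.4,190)): print(p,f(p))
g=lambda p:np.round(proj("side",p))
print([g((202.9,-511.2,174.8+d)) for d in(0,18.8,97)])
s=read_state();print(s["finger_gap"],s["finger_force"],s["eef_pos"],s["wrist_force"])
E
```

```text
(496.6, -11.4, 91.3) [575. 261.]
(496.6, -11.4, 110) [576. 234.]
(496.6, -11.4, 121) [576. 219.]
(496.6, -11.4, 75) [574. 284.]
(496.6, -11.4, 170) [578. 146.]
(496.6, -11.4, 190) [579. 116.]
[array([156., 326.]), array([155., 314.]), array([151., 260.])]
0.11486081104326319 0.0 [496.57214128 -11.33755028  91.26208456] [-0.15921493  0.26440017 -1.19956581]
```

```bash
python3 - <<'E'
from h import *
g=lambda p:np.round(proj("side",p),1)
for n,p in(("s2.png",(496.2,-11.4,80.7)),("s3.png",(496.6,-11.3,91.3))):
    im=cv2.imread('pics/'+n)[:,:,::-1]
    for off in (-40,-6,0,6,40): print(n,off,g((p[0],p[1]+off,p[2])),g((p[0],p[1]+off,121)))
    G=im.mean(2).astype(int)
    for r in range(176,206,2): print(r,G[r,240:272])
E
```

```text
s2.png -40 [258.5 205.8] [259. 191.]
s2.png -6 [254.2 200. ] [254.6 185.6]
s2.png 0 [253.4 199. ] [253.8 184.6]
s2.png 6 [252.7 198.1] [253.1 183.7]
s2.png 40 [248.7 192.8] [249.  178.7]
176 [184 191 197 192 189 186 171 159 111  54  54  54  54  78 130 146 176 192
 192 191 193 191 192 151 127 130 130 129 131 132 132 181]
178 [196 191 194 196 191 183 171 139  90  56  52  53  54  77 130 162 184 194
 194 193 191 192 193 135 117 133 128 128 130 132 129 131]
180 [195 195 191 184 189 189 173 139  87  53  55  53  55  78 130 161 183 192
 191 192 192 192 202 181 128  83 112 127 130 128 128 129]
182 [195 195 197 196 182 189 186 143  91  50  52  56  57 102 148 162 184 192
 191 193 194 191 224 245 247 232 107  86 116 131 129 128]
184 [203 204 205 205 204 207 191 147  87  57  50  56  50  71 138 170 185 193
 193 192 191 191 209 244 246 246 245 199 102  91 117 130]
186 [201 200 202 204 157 114 114 115 111  83  48  42  42  45 135 171 186 192
 192 192 194 192 213 245 247 246 246 246 244 185  96  99]
188 [179 203 204 204 203 162 118 113 113  87  48  43  43  39 134 179 189 192
 192 191 192 192 219 237 2
[... 2625 characters left out ...]
 170 228 244 246 247 246]
196 [ 77  78  79  75  76  76  76  77  77  60  40  43  41  40  43  40  60 142
 170 170 169 168 169 170 167 170 167 169 175 198 207 203]
198 [ 79  80  76  80  80  83  85  85  86  64  37  42  43  41  41  42  69 150
 175 176 184 175 167 169 169 171 170 169 176 182 144 112]
200 [ 79  79 112 161 177 179 179 180 175 118  38  44  40  42  41  43  91 154
 177 174 175 242 233 174 166 169 171 172 186 184 143 114]
202 [ 75  82 131 162 178 177 173 175 175 142  88  66  81  88 105 118 160 178
 178 178 179 176 178 179 172 167 169 170 189 185 142 112]
204 [ 74 136 140 155 180 179 180 177 179 179 180 183 183 183 179 177 178 183
 190 200 205 207 208 204 208 186 170 171 195 176 129 113]
```

The image profiles show the real finger tips about 33 mm above the reported TCP: in the side view they end at z ≈ 121–125, level with the grip's top, so the close went over the grip. I'll open, go 30 mm lower, and pinch while watching the gap and force.

```bash
python3 -m jog '[[40,[0,0,0],0],[40,[0,0,0],0],[40,[0,0,0],0],[40,[0,0,0],0],[40,[0,0,0.2],0],[40,[0,0,0.2],0],[40,[0,0,0.2],0],[0,[0,0,0],0],[0,[0,0,0],0],[0,[0,0,0],0],[0,[0,0,0],0],[0,[0,0,0],0],[0,[0,0,0],0]]' 15
```

```text
clock: 6.2
eef_pos: [496.8, -11.3, 61.6]
eef_rot: [-3.142, -0.001, 0.02]
wrist_force: [-0.1, 0.7, 2.4]
finger_gap: 11.8
finger_force: 15.0
```

```bash
python3 -m jog '[[0,[0,-0.1,0],0],[0,[0,-0.1,0],0],[0,[0,-0.1,0],0],[0,[0,-0.1,0],0],[0,[0,-0.1,0],0],[0,[0,-0.1,0],0],[0,[0,-0.1,0],0],[0,[0,0,0],0],[0,[0,0,0],0]]' 15
```

```text
clock: 7.1
eef_pos: [496.2, 24.4, 61.6]
eef_rot: [-3.141, -0.001, 0.02]
wrist_force: [1.1, 2.1, 5.3]
finger_gap: 12.0
finger_force: 15.0
```

```bash
python3 -m jog '[[40,[0,0,0],0],[40,[0,0,0],0],[40,[0,0,0],0],[40,[0,0,-0.3],0],[40,[0,0,-0.7],0],[40,[0,0,-0.7],0],[40,[0,0,-0.7],0],[40,[0,0,-0.7],0],[40,[0,-0.6,-0.7],0],[40,[0,-0.5,-0.7],0],[40,[0,0,-0.2],0],[40,[0,0,0],0]]' 15
python3 - <<'E'
from h import *
s=read_state()
im=shot("wrist","w4.png"); np.save('w4pose.npy',np.r_[s["eef_pos"],s["eef_rot"]]);print(s["eef_pos"],s["eef_rot"])
cv2.imwrite('pics/w4c.png',cv2.resize(im[125:200,145:345],None,fx=4,fy=4,interpolation=cv2.INTER_CUBIC)[:,:,::-1])
E
```

```text
clock: 8.3
eef_pos: [495.1, 78.8, 297.0]
eef_rot: [-3.142, -0.002, 0.021]
wrist_force: [-0.5, -0.1, -0.5]
finger_gap: 40.0
finger_force: 0.0
[495.08466894  78.77067529 297.01014546] [-3.14159221e+00 -1.72909323e-03  2.06779248e-02]
```

View pics/w4c.png

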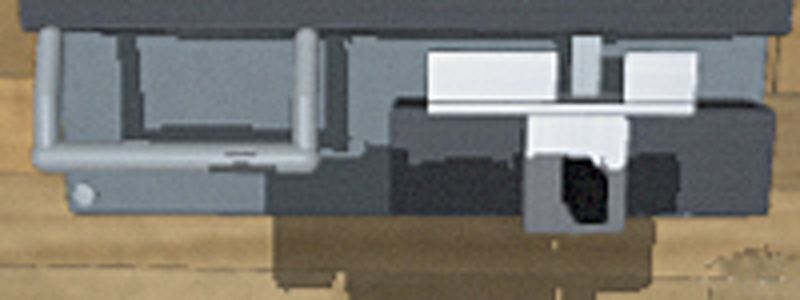

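The lips' gap (crop cols 557–625) is now around the tab (572–600). I'll refit the slide position.

```bash
cat > fit4.py <<'E'
from h import *
from scipy.optimize import least_squares
from scipy.spatial.transform import Rotation as R
P=np.load('w4pose.npy');c=calibration("wrist");W=np.eye(4);W[:3,:3]=R.from_euler('xyz',P[3:]).as_matrix();W[:3,3]=P[:3]
W=np.linalg.inv(W@np.array(c["hand_eye"]));K=np.array(c["mtx"])
def pw(p): q=K@(W[:3,:3]@p+W[:3,3]);return q[:2]/q[2]
cr=lambda u,v:np.array((u/4+145,v/4+125))
def pts(v):
    X,Y,th,s,xb,yb=v;g=s-115
    L=[(cr(20,31),(xb+43,136,107)),(cr(790,31),(xb+43,-136,107)),(cr(68,213),(-140,155,8)),
     (cr(428,112),(-84,g+58,105)),(cr(697,112),(-84,g-38,105)),(cr(428,52),(-62,g+58,105)),(cr(697,52),(-62,g-38,105)),(cr(557,80),(-73,g+12,105)),(cr(625,80),(-73,g-12,105)),
     (cr(34,158),(xb,yb+45,118)),(cr(320,157),(xb,yb-45,118))]
    C,S=np.cos(th),np.sin(th)
    return [(uv,np.array([X+C*a-S*b,Y+S*a+C*b,z])) for uv,(a,b,z) in L]
f=lambda v:np.r_[np.array([pw(p)-uv for uv,p in pts(v)]).ravel(),(v[2]-.018)*300]
r=least_squares(f,[606,90,0.02,50,-100,80],x_scale=[10,10,.01,10,10,10],loss='soft_l1')
v=r.x;print(np.round(v,3));print(np.round(f(v)[:-1].reshape(-1,2),1).tolist())
X,Y,th,s,xb,yb=v
w=lambda a,b:np.round([X+np.cos(th)*a-np.sin(th)*b,Y+np.sin(th)*a+np.cos(th)*b],1)
print("grip",w(-112,s-115),"line",w(-112,-65),"bar",w(xb,yb))
E
python3 fit4.py
```

```text
[ 6.0659e+02  9.1805e+01  1.9000e-02  4.8573e+01 -9.8507e+01  7.9365e+01]
[[-1.0, -0.1], [0.4, 0.2], [0.5, -0.1], [-0.0, 0.1], [-0.3, 0.2], [-0.0, -0.5], [0.6, -0.4], [0.0, 0.4], [-0.1, 0.4], [3.6, -0.2], [-3.6, 0.1]]
grip [495.8  23.3] line [495.8  24.7] bar [506.6 169.3]
```

Slide reads about 48.6 mm and the tab/gap offset agrees, about 1.4 mm short. I'll re-pinch 1.4 mm further left to put it on the line.

```bash
python3 -m jog '[[40,[0,0.53,0],0],[40,[0,0.53,0],0],[40,[0,0,0.7],0],[40,[0,0,0.7],0],[40,[0,0,0.7],0],[40,[0,0,0.7],0],[40,[0,0,0.7],0],[40,[0,0,0.7],0],[40,[0,0,0.3],0],[40,[0,0,0.2],0],[20,[0,0,0],0],[20,[0,0,0],0],[0,[0,0,0],0],[0,[0,0,0],0],[0,[0,0,0],0],[0,[0,0,0],0]]' 15
```

```text
clock: 9.95
eef_pos: [496.3, 25.5, 62.0]
eef_rot: [3.141, -0.001, 0.02]
wrist_force: [-1.8, -1.4, 5.7]
finger_gap: 12.0
finger_force: 15.0
```

```bash
python3 -m jog '[[36,[0,0,0],0],[36,[0,0,0],0],[36,[0,0,0],0],[36,[0,0,-0.3],0],[36,[0,0,-0.7],0],[36,[0,0,-0.7],0],[36,[0,0,-0.7],0],[36,[0,0,-0.7],0],[36,[0,0,-0.2],-0.0455],[36,[0,0,0],-0.0455],[36,[0,0,0],-0.0455],[36,[0,0,0],-0.0455],[36,[0,0,0],-0.0455],[36,[0,0,0],-0.0455],[36,[0,0,0],-0.0455],[36,[0,0,0],-0.0455],[36,[0,0,0],-0.0455],[36,[0,0,0],-0.0455],[36,[0,0,0],-0.0455],[36,[0,0,0],0]]' 15
```

```text
clock: 11.95
eef_pos: [495.8, 25.7, 226.2]
eef_rot: [-3.141, -0.0, 1.594]
wrist_force: [0.7, 0.5, -0.5]
finger_gap: 36.3
finger_force: 0.0
```

```bash
python3 -m jog '[[36,[0.715,0.0715,0],0],[36,[0.715,0.0715,0],0],[36,[0.715,0.0715,0],0],[36,[0.715,0.0715,0],0],[36,[0,0,0.6],0],[36,[0,0,0.6],0],[36,[0,0,0.6],0],[36,[0,0,0.5],0],[36,[0,0,0.4],0],[36,[0,0,0.3],0],[36,[0,0,0.2],0],[36,[0,0,0],0]]' 35
```

```text
clock: 13.15
eef_pos: [506.6, 168.8, 65.2]
eef_rot: [-3.14, 0.0, 1.589]
wrist_force: [-0.1, 0.2, 0.1]
finger_gap: 36.2
finger_force: 0.0
```

```bash
python3 -m jog '[[0,[0,0,0],0],[0,[0,0,0],0],[0,[0,0,0],0],[0,[0,0,0],0],[0,[0,0,0],0],[0,[0,0,0],0],[0,[0,0,0],0]]' 35
```

```text
clock: 13.85
eef_pos: [506.4, 169.0, 66.5]
eef_rot: [-3.14, 0.0, 1.592]
wrist_force: [-6.1, 0.3, 3.3]
finger_gap: 9.8
finger_force: 35.0
```

The gap is 9.8 mm against an 11 mm bar, with 6 N sideways, so the pads probably hold it near their edge. I'll re-grasp lower and 1.5 mm nearer.

```bash
python3 -m jog '[[34,[0,0,0],0],[34,[0,0,0],0],[34,[0,0,0],0],[34,[0,-0.03,0.16],0],[0,[0,0,0],0],[0,[0,0,0],0],[0,[0,0,0],0],[0,[0,0,0],0],[0,[0,0,0],0],[0,[0,0,0],0]]' 35
python3 - <<'E'
from h import *
a=shot("wrist","w5.png"); b=shot("side","s5.png")
cv2.imwrite('pics/m5.png',np.hstack([cv2.resize(a[100:300,156:356],(400,400)),cv2.resize(b[120:220,205:305],(400,400))])[:,:,::-1])
E
```

```text
clock: 14.85
eef_pos: [506.6, 168.9, 58.6]
eef_rot: [3.139, -0.0, 1.592]
wrist_force: [6.1, 0.4, -2.6]
finger_gap: 10.2
finger_force: 35.0
```

```bash
python3 -m jog '[[0,[0,0.022,-0.15],0],[0,[0,0.022,-0.15],0],[0,[0,0.035,-0.148],0],[0,[0,0.035,-0.148],0],[0,[0,0,0],0],[0,[0,0,0],0]]' 40
```

```text
clock: 15.55
eef_pos: [511.9, 169.0, 87.9]
eef_rot: [3.14, -0.0, 1.592]
wrist_force: [7.4, 0.6, -8.4]
finger_gap: 10.0
finger_force: 40.0
```

View pics/m5.png

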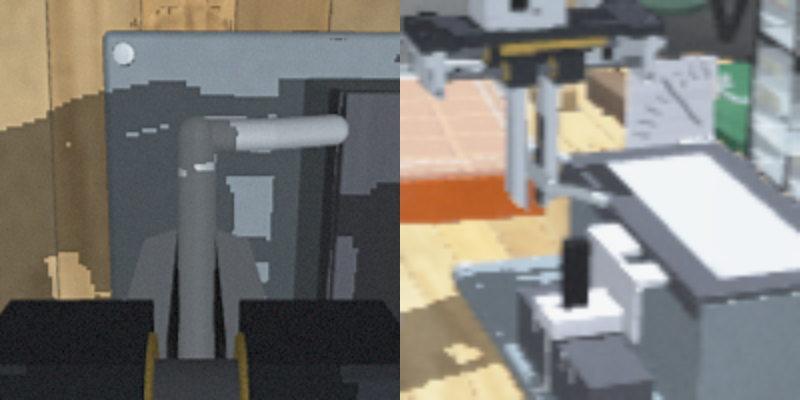

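The picture shows the bar pinched between both fingers (left view, about (197,290); side view fingers at (530,190)). The lift to 10° went well, so I'll continue along the arc to 50°.

```bash
python3 -m jog '[[0,[0,0.058,-0.144],0],[0,[0,0.058,-0.144],0],[0,[0,0.06,-0.139],0],[0,[0,0.06,-0.139],0],[0,[0,0.072,-0.134],0],[0,[0,0.072,-0.134],0],[0,[0,0.084,-0.127],0],[0,[0,0.084,-0.127],0],[0,[0,0.094,-0.119],0],[0,[0,0.094,-0.119],0],[0,[0,0.104,-0.11],0],[0,[0,0.104,-0.11],0],[0,[0,0,0],0]]' 40
python3 -m jog '[[0,[0,0.114,-0.101],0],[0,[0,0.114,-0.101],0],[0,[0,0.122,-0.09],0],[0,[0,0.122,-0.09],0],[0,[0,0,0],0],[0,[0,0,0],0]]' 40
```

```text
clock: 16.85
eef_pos: [557.2, 169.8, 167.6]
eef_rot: [-3.139, 0.0, 1.592]
wrist_force: [-23.4, -4.3, 16.0]
finger_gap: 9.6
finger_force: 40.0
clock: 17.45
eef_pos: [581.2, 170.3, 187.3]
eef_rot: [-3.141, 0.0, 1.592]
wrist_force: [-18.9, -4.4, 18.6]
finger_gap: 9.9
finger_force: 40.0
```

```bash
python3 -m jog '[[0,[0,-0.022,-0.034],0],[0,[0,0,0],0],[0,[0,0,0],0]]' 40
cat > ang.py <<'E'
from h import *
X,Y,th,xb=606.5,91.4,.0185,-98.3
def model(n,a):
    P=[]
    for x,y,z in[(-130,136,5),(-130,-136,5),(5,-136,5),(5,136,5),(-130,136,10),(-130,-136,10),(5,-136,10),(5,136,10)]:
        bx=xb+173+np.cos(a)*x+np.sin(a)*z; bz=100-np.sin(a)*x+np.cos(a)*z
        P.append(proj(n,(X+np.cos(th)*bx-np.sin(th)*y,Y+np.sin(th)*bx+np.cos(th)*y,bz)))
    m=np.zeros((384,512),np.uint8);cv2.fillConvexPoly(m,cv2.convexHull(np.round(np.array(P)*16).astype(np.int32)),1,shift=4) ;return m>0
for n in("side","top"):
    camera(n)
    for r in regions_of(n,"guard")[:1]:
        M=cv2.morphologyEx(np.uint8(r["pixels"]),cv2.MORPH_OPEN,np.ones((4,4)))>0
        sc=[]
        for d in range(30,71):
            m=model(n,np.radians(d)); sc.append((M&m).sum()/(M|m).sum())
        i=int(np.argmax(sc));print(n,round(r["conf"],2),r["rect"],M.sum(),"best",30+i,np.round(sc[max(0,i-3):i+4],3))
    rr=regions_of(n,"lock_grip")[:1]
    for r in rr: print("lock",n,round(r["conf"],2),np.round(r["rect"],1))
s=read_state();print(s["clock"],s["eef_pos"],s["wrist_force"],s["finger_gap"])
E
python3 ang.py
```

```text
clock: 17.75
eef_pos: [580.3, 170.2, 186.9]
eef_rot: [-3.14, 0.001, 1.592]
wrist_force: [-9.1, -3.1, 3.5]
finger_gap: 9.7
finger_force: 40.0
side 0.77 [290.9, 153.1, 68.1, 75.6] 631 best 45 [0.433 0.474 0.537 0.57  0.556 0.483 0.492]
lock side 0.75 [253.9 189.7  29.9  30.6]
top 0.89 [248.7, 150.2, 73.4, 28.7] 1435 best 39 [0.5   0.517 0.526 0.534 0.526 0.528 0.51 ]
lock top 0.79 [252.1 194.1  30.4  25.2]
18.05 [580.33592254 170.15330548 186.88512638] [-9.77218556 -3.3931795   3.56358688] 10.148595153698547
```

```bash
cat > ang2.py <<'E'
from h import *
X,Y,th,xb=606.5,91.4,.0185,-98.3
def gp(n,a,x,y,z):
    bx=xb+173+np.cos(a)*x+np.sin(a)*z; bz=100-np.sin(a)*x+np.cos(a)*z
    return np.round(proj(n,(X+np.cos(th)*bx-np.sin(th)*y,Y+np.sin(th)*bx+np.cos(th)*y,bz)),1)
im=camera("side");M=regions_of("side","guard")[0]["pixels"]
for d in(44,47,50,53,56):
    a=np.radians(d);print(d,[gp("side",a,*q).tolist() for q in((-130,-136,10),(-130,-136,5),(5,-136,10),(-130,136,10))],"top",[gp("top",a,*q).tolist() for q in((-130,-136,10),(-130,136,10))])
for r in range(112,195,3):
    c=np.where(M[r])[0]; 
    if len(c): print(r,c.min(),c.max(),len(c))
np.save("s6.npy",im);cv2.imwrite("pics/s6.png",im[:,:,::-1])
T=camera("top");cv2.imwrite("pics/t6.png",T[:,:,::-1]);M=regions_of("top","guard")[0]["pixels"]
print("topmask");
for c in range(214,288,6):
    r=np.where(M[:,c])[0]
    if len(r): print(c,r.min(),r.max())
E
python3 ang2.py
```

```text
44 [[298.1, 157.1], [296.7, 158.6], [329.4, 187.7], [259.9, 127.5]] top [[280.2, 157.5], [187.3, 157.0]]
47 [[300.2, 155.2], [298.7, 156.7], [329.4, 187.9], [261.5, 126.0]] top [[280.2, 155.4], [187.1, 155.0]]
50 [[302.3, 153.4], [300.8, 154.8], [329.4, 188.1], [263.3, 124.5]] top [[280.3, 153.2], [187.0, 152.8]]
53 [[304.5, 151.8], [302.9, 153.1], [329.4, 188.2], [265.1, 123.1]] top [[280.4, 151.0], [186.9, 150.6]]
56 [[306.8, 150.2], [305.2, 151.4], [329.4, 188.4], [266.9, 121.9]] top [[280.4, 148.8], [186.7, 148.4]]
118 262 265 4
121 262 269 8
124 267 270 4
127 261 272 6
130 258 272 10
133 261 273 13
136 265 273 9
139 269 276 8
142 273 280 8
145 275 285 11
148 278 289 12
151 280 292 13
154 283 296 14
157 286 300 15
160 289 302 14
163 293 304 12
166 296 307 12
169 300 310 11
172 304 312 9
175 307 315 9
178 311 317 7
181 314 319 6
184 318 322 5
187 322 324 3
topmask
226 137 160
232 137 161
238 137 160
244 138 159
250 138 159
256 138 162
262 138 160
268 137 160
274 137 160
280 150 156
```

```bash
python3 - <<'E'
import re
src=open('ang2.py').read().split('im=camera')[0]; exec(src)
a=0
print([gp("side",a,*q).tolist() for q in((-130,-136,10),(-130,-136,5),(5,-136,10),(5,-136,5),(-130,136,10),(5,136,10))])
print("seen FR (279.4,194.6) RR (325,189.6) FL(248,160)")
im=cv2.imread('pics/s6.png').astype(int).mean(2).astype(int)
for r in range(140,192,3): print(r,im[r,280:336].tolist())
E
```

```text
[[279.8, 191.6], [279.7, 193.4], [327.7, 185.7], [327.5, 187.5], [245.6, 156.2], [286.1, 152.5]]
seen FR (279.4,194.6) RR (325,189.6) FL(248,160)
140 [192, 197, 199, 200, 192, 183, 187, 163, 129, 121, 120, 122, 102, 150, 180, 189, 190, 187, 188, 185, 186, 182, 165, 139, 126, 126, 127, 128, 129, 126, 126, 128, 108, 79, 97, 165, 189, 194, 201, 211, 210, 204, 207, 193, 149, 107, 86, 135, 154, 154, 156, 160, 165, 170, 174, 173]
143 [184, 146, 132, 164, 164, 154, 181, 178, 145, 129, 125, 125, 104, 150, 171, 167, 165, 165, 184, 211, 211, 203, 179, 142, 127, 127, 128, 125, 128, 128, 126, 125, 127, 101, 94, 79, 56, 57, 77, 156, 195, 204, 206, 206, 205, 154, 118, 149, 160, 157, 156, 156, 156, 158, 157, 161]
146 [148, 168, 174, 156, 128, 117, 133, 128, 122, 122, 125, 123, 100, 137, 157, 158, 161, 165, 171, 181, 204, 213, 187, 167, 167, 167, 167, 167, 167, 165, 165, 166, 150, 111, 138, 156, 157, 155, 154, 149, 134, 108, 84, 116, 175, 137, 112, 146, 157, 175, 203, 215, 215, 201, 175, 160]
149 [107, 115, 138, 164, 172, 157, 127, 113, 114, 117, 133, 120, 109, 175, 215, 218, 206, 190, 180, 171, 144
[... 3365 characters left out ...]
 111, 112, 113, 113, 114, 112, 114, 110, 109, 111, 111, 112, 114, 107, 88, 78, 70, 81, 85, 136, 185, 215, 231, 234, 234, 229, 215, 208, 208, 208, 152, 71]
188 [54, 52, 53, 53, 49, 49, 84, 108, 116, 110, 109, 107, 108, 110, 107, 109, 110, 110, 108, 108, 109, 111, 110, 110, 112, 111, 110, 111, 111, 112, 111, 112, 111, 112, 112, 110, 111, 112, 111, 112, 117, 127, 103, 74, 79, 92, 173, 207, 207, 207, 207, 207, 208, 208, 144, 58]
191 [53, 106, 121, 85, 47, 48, 51, 52, 50, 56, 55, 64, 97, 110, 107, 106, 106, 110, 108, 109, 109, 110, 109, 110, 112, 111, 111, 111, 113, 111, 113, 115, 114, 113, 111, 103, 105, 111, 117, 174, 162, 130, 129, 132, 157, 157, 139, 107, 98, 150, 194, 207, 208, 181, 112, 55]
```

```bash
python3 - <<'E'
exec(open('ang2.py').read().split('im=camera')[0])
for f in('top0','t6'):
    im=cv2.imread(f'pics/{f}.png').astype(int).mean(2)
    print(f,"rows 132..182, cols 266-275 mean",im[132:183,266:276].mean(1).astype(int).tolist())
for d in(0,46,48,50,52,54):
    a=np.radians(d);print(d,[(gp("top",a,x,-115,z)[1]) for x,z in((-130,5),(-130,0),(5,5))])
G=cv2.GaussianBlur(cv2.imread('pics/s6.png'),(3,1),0).astype(float).mean(2)
L=[]
for r in range(157,189):
    c0=301+(r-158)*.84; c=np.arange(int(c0)-5,int(c0)+7); g=np.diff(G[r,c]); i=np.argmax(g); L.append((r,c[i]+.5))
L=np.array(L);p=cv2.fitLine(L.astype(np.float32),cv2.DIST_HUBER,0,.01,.01).ravel();print("slope drow/dcol",p[0]/p[1],L[:,1].tolist())
E
```

```text
top0 rows 132..182, cols 266-275 mean [161, 181, 176, 176, 128, 139, 110, 92, 97, 97, 102, 97, 105, 131, 164, 162, 161, 161, 161, 161, 160, 161, 160, 160, 160, 160, 160, 160, 161, 160, 161, 160, 160, 160, 160, 162, 161, 166, 134, 114, 93, 100, 102, 97, 99, 101, 124, 17, 49, 153, 170]
t6 rows 132..182, cols 266-275 mean [168, 192, 184, 187, 142, 106, 63, 65, 103, 130, 134, 131, 131, 132, 134, 138, 136, 140, 140, 144, 105, 62, 70, 67, 89, 89, 77, 74, 78, 80, 89, 88, 88, 88, 88, 88, 88, 86, 88, 88, 87, 90, 87, 84, 113, 145, 54, 63, 56, 105, 120]
0 [np.float64(177.7), np.float64(178.0), np.float64(135.6)]
46 [np.float64(157.5), np.float64(159.0), np.float64(135.4)]
48 [np.float64(156.1), np.float64(157.6), np.float64(135.5)]
50 [np.float64(154.7), np.float64(156.3), np.float64(135.5)]
52 [np.float64(153.3), np.float64(154.9), np.float64(135.5)]
54 [np.float64(151.9), np.float64(153.4), np.float64(135.5)]
slope drow/dcol 1.2302741 [300.5, 301.5, 301.5, 302.5, 303.5, 304.5, 304.5, 305.5, 306.5, 307.5, 308.5, 308.5, 309.5, 311.5, 311.5, 312.5, 313.5, 313.5, 314.5, 315.5, 316.5, 317.5, 318.5, 318.5, 319.5, 322.5, 322.5, 321.5, 323.5, 323.5, 324.5, 325.5]
```

Three estimates agree on about 49.2° (side edge slope 49.1°, top window edge 49.3°, arm travel 49.3°). I'll add about 0.7° and settle.

```bash
python3 -m jog '[[0,[0,0.034,-0.026],0],[0,[0,0,0],0],[0,[0,0,0],0],[0,[0,0,0],0],[0,[0,0,0],0],[0,[0,0,0],0],[0,[0,0,0],0],[0,[0,0,0],0]]' 40
python3 - <<'E'
from h import *
im=camera("top").astype(int).mean(2); print(im[148:160,266:276].mean(1).astype(int).tolist())
for r in regions_of("top","lock_grip")[:1]: print(r["rect"],r["conf"])
G=cv2.GaussianBlur(camera("side"),(3,1),0).astype(float).mean(2);L=[]
for r in range(157,189):
    c0=301+(r-158)*.84; c=np.arange(int(c0)-5,int(c0)+7); g=np.diff(G[r,c]); i=np.argmax(g); L.append((r,c[i]+.5))
p=cv2.fitLine(np.float32(L),cv2.DIST_HUBER,0,.01,.01).ravel();print("slope",p[0]/p[1])
s=read_state();print(s["clock"],s["eef_pos"],s["wrist_force"],s["finger_gap"],s["finger_force"])
E
```

```text
clock: 19.05
eef_pos: [582.0, 170.2, 188.1]
eef_rot: [-3.14, 0.001, 1.592]
wrist_force: [-9.1, -3.4, 2.6]
finger_gap: 9.9
finger_force: 40.0
[139, 138, 141, 149, 59, 69, 71, 61, 63, 76, 78, 79]
[252.8, 194.6, 29.1, 22.1] 0.95
slope 1.263159
19.2 [582.01399885 170.18684919 188.09915337] [-8.10668918 -2.70534019  1.61696568] 9.682146593303097 40.009857416152954
```

```bash
python3 -c "
from cell import *
print(sign_off())"
```

```text
the job is handed in; nothing more can be done
None
```

I handed the job in at 19.2 s with the lock grip within about 1 mm of its line and the guard held by its bar at about 50° (the camera estimates gave 49.7° and 50.1°); nothing round the box was touched as far as I can tell, and no verdict came back.

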